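# Sweep the dust caps into the parking bay

### The job

Three low round objective dust caps lie scattered on the microscope bench. Push them along the bench with your fingers into the low three-sided parking bay so that all three lie flat and wholly inside it. Do not pick any of them up, and leave the standing objectives and the other things where they are.

Things in the scene. Friction and masses are not known exactly. Their poses are not given: they have to be found in the camera images.
- bay: low white plastic parking bay fixed to the bench: three walls 4 mm thick and 24 mm high, no floor and no sill (the bench runs on inside). Origin: on the bench at the centre of the inner area, which is 120 mm deep along its x (-60 to +60 mm) and 180 mm wide along its y (-90 to +90 mm). The whole side at x = -60 mm is open and faces the robot, more or less; the back wall is at x = +60 mm.
- cap_small: smallest of three low, plain black objective dust caps: a closed disc 32 mm in diameter and 18 mm high (the top 4 mm is 3 mm less in radius), 20 g or so, lying flat and loose on the bench. Origin: centre of its underside; z up. It slides without rolling when pushed low down.
- cap_medium: middle of three low, plain black objective dust caps: a closed disc 36 mm in diameter and 18 mm high (the top 4 mm is 3 mm less in radius), 20 g or so, lying flat and loose on the bench. Origin: centre of its underside; z up. It slides without rolling when pushed low down.
- cap_large: largest of three low, plain black objective dust caps: a closed disc 40 mm in diameter and 18 mm high (the top 4 mm is 3 mm less in radius), 20 g or so, lying flat and loose on the bench. Origin: centre of its underside; z up. It slides without rolling when pushed low down.
- objective_long: microscope objective of bare metal standing upright, loose, 30 mm in diameter, 56 mm high. Origin: centre of its underside. Leave alone.
- objective_short: microscope objective of bare metal standing upright, loose, 30 mm in diameter, 44 mm high. Origin: centre of its underside. Leave alone.
- vial: small closed jar standing loose, 36 mm in diameter, 55 mm high. Origin: centre of its underside. Leave alone.
- filter_block: black filter cube with round glass windows, 32 x 32 x 34 mm, standing loose. Origin: centre of its underside. Leave alone.
- screwdriver: screwdriver lying loose on the bench, 160 mm long along its x with the handle to -x, 26 mm thick at the handle; origin: under its middle, on the bench. Leave alone.

How it is judged:
By the outcome, as a careful person would: the job done as asked, in the order asked, and still so for the second after the job is handed in, with the robot touching nothing.
It also fails if it takes over 72 s, if anything falls off the work surface, if the arm or the gripper's body presses on something with over 40 N, if the wrist force passes 120 N, or if a joint passes its speed limit or range.

### The arm

A 6-joint arm with a two-finger parallel gripper is mounted at the origin on the work surface. World frame = base frame: x ahead of the robot, y to its left, z up, the work surface at z = 0. Lengths are in m, angles in rad, forces in N, time in s.
With the tool pointing down it reaches from about 0.3 to 0.85 m from the base axis. Payload 4.2 kg.
Tool frame: the origin (TCP) lies between the finger pads; the fingertips stand arm.finger_overhang ahead of it and the grasp point (between the pads) lies 3 mm ahead of it (arm.finger_overhang is the distance from the TCP to the fingertips, in m); z points along the fingers, y is the line along which they close (so a half turn about z gives the same grasp; the last joint's range is limited). The gripper opens to 91 mm and grips with 3 to 60 N. Pads are 32 mm wide; open, the fingers measure 118 mm over their backs; the gripper's body (76 mm by 178 mm) begins 60 mm behind the grasp point.
Start: joints at [-0.02, 0.32, 1.565, -0, 1.257, -0.02], TCP at [0.575, 0, 0.197] pointing down, gripper open.
Joint ranges: [-3.11, 3.11], [-0.84, 2.01], [0.21, 2.61], [-1.34, 4.49], [0.05, 2.63], [-2.56, 2.56]. Speed limits (rad/s): [2.57, 2.57, 3.14, 3.14, 3.14, 3.14].

### API

Orientations are given as a 3x3 rotation matrix whose columns are the frame's x, y, z axes.
In Python, from cell import arm, imaging, hand_in gives the robot as it stands. The module is installed in compiled form; this text tells all that it offers.
- The arm moves only by the shell command python3 -m creep 'ROWS' [FORCE]. ROWS is a JSON object of lists of equal length, an entry for each row: "claw": the finger opening in cm, from 0 to 9.12; "offset": the shift along the tool's x, y, z in cm, a list of three; "rotation": the turn, a rotation vector about the tool's x, y, z in degrees, a list of three. A call has exactly 10 rows; each row is the pose to reach, as a shift and turn from the pose commanded when the call began, along the tool's axes at that moment; what a row does not reach only later rows make up. A row lasts 1/10 s, in which the tool goes at most 50 mm and 8.59 degrees, less where a joint would pass 70% of its speed; a pose out of reach is approached as far as the arm can. A call with a gripper value outside its range is refused whole. The fingers move at their own pace and stop on an object; FORCE is the grip in N (left out, the last holds). Time passes only in rows, so rows that repeat a pose let the fingers close, or fill a call up. It gives the time, the measured TCP pose, the force, the opening and the grip force at its end, in the units of the state.
- arm.get_obs(): the state, without advancing time (a new reading comes with each control period).
- imaging.get_image(name): name is "scene" or "side" or "wrist"; returns the picture (480x640x3 uint8, blue, green, red); there is no depth.
- imaging.camera_model(name): a dict with "fov_y" (degrees; the focal length in pixels is half the picture's height over the tangent of half this angle, whatever the lens; pixels are square), "cx", "cy" (the principal point, pixels), "extrinsics" (4x4, takes a point from camera to world coordinates). Camera axes: x right, y up, looking along -z (the intrinsics and any distortion apply to the point x, -y, -z); pixel columns grow to the right and rows downward; lengths in m; the calibration is good to about 2 mm. A picture is of the moment at which its call begins: read the wrist's pose just before it. camera_model takes no time and is no camera call; for the wrist camera it gives the pose at the moment of the call.
- hand_in(): hands the job in; it is judged then, once.
The state is a dict: "t": time; "joints": joint angles; "qd": joint speeds; "effort": joint torques, N m; "tcp_pos": TCP position; "eef_rot": TCP orientation; "contact_force": force on the tool from outside, world axes, zero at the start; "moment": the same for the moment, N m; "gripper_width": opening from 0.0 (shut) to 1.0 (fully open); "grip_force": force on a finger pad.
Only numpy, scipy, OpenCV 4.12 (cv2) and the standard library are available. Lean on these libraries where they do the work, as an engineer would, in place of code of your own. Each camera call takes 0.05 s, during which the arm holds its last target. There are 200 camera calls.

## Working session

There is one attempt and no reset: what is moved stays moved. The work goes in short steps, Python scripts to look and compute and a shell command to move; the robot and the scene stay as the last step left them, time stands still between calls to the robot, and variables do not carry over. Pictures are saved under pics/ and viewed, at most 10 in all, crops included, and the job is handed in when it is done.

```bash
mkdir -p pics
python3 - <<'E'
from cell import arm, imaging
import cv2,numpy as np
np.set_printoptions(precision=4,suppress=True)
o=arm.get_obs();print(o['t'],o['tcp_pos'],o['eef_rot'],arm.finger_overhang,o['gripper_width'])
for n in ["scene","side"]:
    cv2.imwrite(f"pics/{n}0.png",imaging.get_image(n))
    m=imaging.camera_model(n);print(n,m)
E
```

```text
0.0 [0.5744 0.     0.1964] [[-0.      1.     -0.0018]
 [ 1.      0.      0.    ]
 [ 0.     -0.0018 -1.    ]] 0.022 1.0032754367622063
scene {'fov_y': 50.66967770459214, 'cx': 316.34114577108335, 'cy': 235.1063380401, 'extrinsics': array([[-0.3396, -0.6561,  0.674 ,  1.3184],
       [ 0.9405, -0.2465,  0.234 ,  0.2412],
       [ 0.0126,  0.7133,  0.7007,  0.8213],
       [ 0.    ,  0.    ,  0.    ,  1.    ]])}
side {'fov_y': 51.8771276401122, 'cx': 318.1388216206536, 'cy': 237.4240527931617, 'extrinsics': array([[ 0.7097,  0.4377, -0.552 ,  0.0578],
       [-0.7042,  0.4174, -0.5744, -0.5328],
       [-0.021 ,  0.7964,  0.6045,  0.5569],
       [ 0.    ,  0.    ,  0.    ,  1.    ]])}
```

View pics/scene0.png

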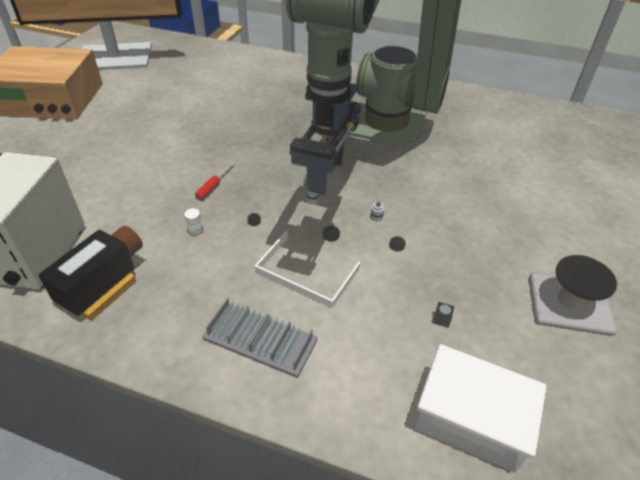

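View pics/side0.png

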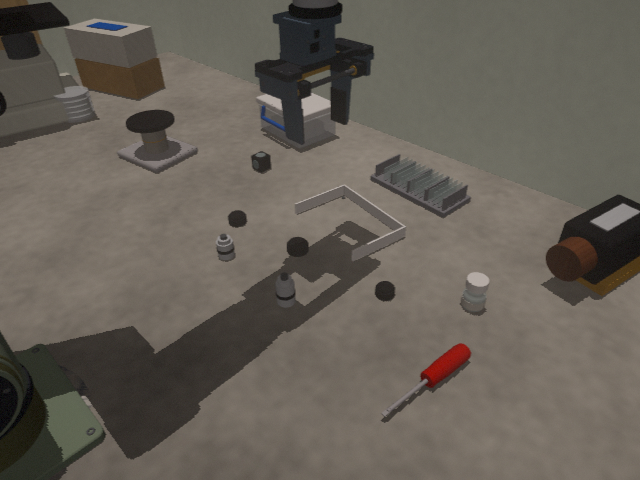

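The scene view shows caps at about (254,219), (331,233) and (397,243), with the bay's corners near (257,267), (333,301) and (359,263) and an objective at (378,209). In the side view the caps are at (385,291), (297,246) and (237,218), the objectives at (226,247) and (286,290), and the bay at about (296,207), (345,187), (405,230) and (353,256).

```bash
cat > h.py <<'E'
import numpy as np,cv2
from cell import arm, imaging
np.set_printoptions(precision=4,suppress=True)
def ray(n,p,z,m=None):
    m=m or imaging.camera_model(n);f=240/np.tan(np.radians(m['fov_y']/2));E=m['extrinsics']
    d=E[:3,:3]@np.array([(p[0]-m['cx'])/f,-(p[1]-m['cy'])/f,-1]);c=E[:3,3]
    return (c+d*(z-c[2])/d[2])[:2]
def blob(img,p,r=14,th=45):
    x,y=int(p[0]),int(p[1]);g=cv2.cvtColor(img,cv2.COLOR_BGR2GRAY)[y-r:y+r+1,x-r:x+r+1]
    n,l,s,c=cv2.connectedComponentsWithStats((g<th).astype(np.uint8))
    k=1+np.argmax(s[1:,4]);return c[k]+[x-r,y-r],s[k]
E
python3 - <<'E'
from h import *
P={'scene':dict(caps=[(254,219),(331,233),(397,243)],bay=[(283,239,.024),(257,265,.024),(333,299,.024),(359,262,.024)],obj=[(378,214,.0)],vial=[(194,229,0)],blk=[(443,316,.017)]),
'side':dict(caps=[(385,291),(297,246),(237,218)],bay=[(353,251,.024),(405,230,.024),(345,187,.024),(296,205,.024)],obj=[(226,255,0),(286,301,0)],vial=[(474,306,0)],blk=[(261,161,.017)])}
for n in P:
    im=cv2.imread(f'pics/{n}0.png')
    for p in P[n]['caps']:
        c,s=blob(im,p);print(n,'cap',c,s[2:],ray(n,c,.009))
    for k in ['bay','obj','vial','blk']:
        for p in P[n][k]: print(n,k,ray(n,p[:2],p[2]))
a=cv2.imread('pics/scene0.png')[180:310,180:440];b=cv2.imread('pics/side0.png')[170:320,200:420]
a=cv2.resize(a,(800,400));b=cv2.resize(b,None,fx=3.6,fy=3.6,interpolation=2)
cv2.imwrite('pics/cropside.png',b)
E
```

```text
Traceback (most recent call last):
  File "h.py", line 11, in blob
    k=1+np.argmax(s[1:,4]);return c[k]+[x-r,y-r],s[k]
        ~~~~~~~~~^^^^^^^^^
ValueError: attempt to get argmax of an empty sequence
```

```bash
sed -i 's/th=45/th=None/; s/    n,l,s,c=/    th=th or (float(g.min())*.55+float(np.median(g))*.45)\n    n,l,s,c=/' h.py
python3 - <<'E'
from h import *
P={'scene':dict(caps=[(254,219),(331,233),(397,243)],bay=[(283,239,.024),(257,265,.024),(333,299,.024),(359,262,.024)],obj=[(378,214,.0)],vial=[(194,229,0)],blk=[(443,316,.017)]),
'side':dict(caps=[(385,291),(297,246),(237,218)],bay=[(353,251,.024),(405,230,.024),(345,187,.024),(296,205,.024)],obj=[(226,255,0),(286,301,0)],vial=[(474,306,0)],blk=[(261,161,.017)])}
for n in P:
    im=cv2.imread(f'pics/{n}0.png')
    for p in P[n]['caps']:
        c,s=blob(im,p);print(n,'cap',c,s[2:],ray(n,c,.009))
    for k in ['bay','obj','vial','blk']:
        for p in P[n][k]: print(n,k,ray(n,p[:2],p[2]))
b=cv2.imread('pics/side0.png')[170:320,200:420]
b=cv2.resize(b,None,fx=3.6,fy=3.6,interpolation=2)
cv2.imwrite('pics/cropside.png',b)
E
```

```text
scene cap [253.5639 219.1203] [ 13  13 133] [ 0.5386 -0.1869]
scene cap [330.3179 232.8205] [ 16  15 195] [ 0.5187 -0.0025]
scene cap [396.7914 243.5401] [ 16  14 187] [0.4988 0.149 ]
scene bay [ 0.5892 -0.0903]
scene bay [ 0.6804 -0.1119]
scene bay [0.7105 0.0676]
scene bay [0.5965 0.0879]
scene obj [0.4074 0.0819]
scene vial [ 0.6096 -0.3069]
scene blk [0.67   0.2812]
side cap [384.6386 290.7319] [ 20  20 332] [ 0.5322 -0.1896]
side cap [297.2335 246.9012] [ 21  20 334] [ 0.5124 -0.005 ]
side cap [236.938  218.5853] [ 19  18 258] [0.4917 0.1453]
side bay [ 0.5586 -0.0973]
side bay [ 0.6687 -0.1246]
side bay [0.7036 0.0555]
side bay [0.5885 0.0796]
side obj [0.4154 0.0791]
side obj [ 0.4124 -0.0858]
side vial [ 0.6097 -0.306 ]
side blk [0.6641 0.2799]
```

View pics/cropside.png

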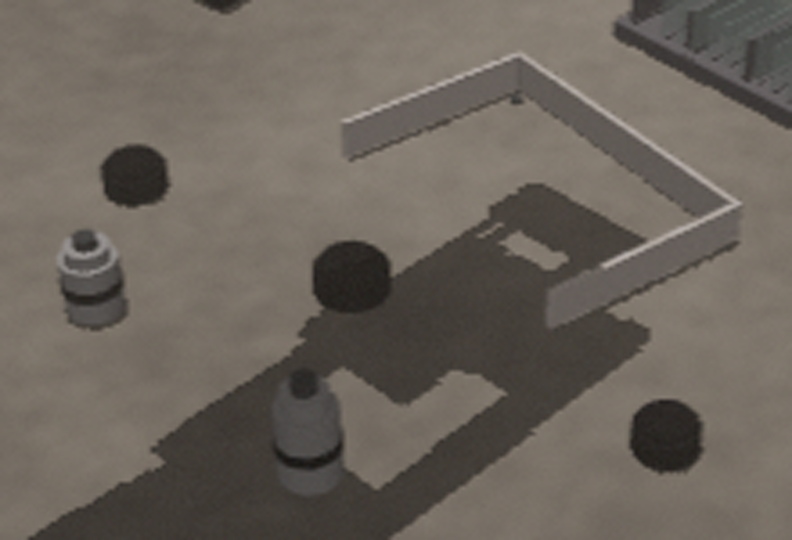

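The crop shows the long objective standing clear at about (286,305) full-frame and the bay walls clean. The open side and all three caps are in free space.

```bash
cat >> h.py <<'E'
yaw=np.radians(-9.5);BC=np.array([.629,-.017]);BX=np.array([np.cos(yaw),np.sin(yaw)]);BY=np.array([-BX[1],BX[0]])
def tob(p): d=np.array(p)[:2]-BC;return np.array([d@BX,d@BY])*1000
def tow(b): return BC+(b[0]*BX+b[1]*BY)/1000
def go(wp,z,head):
    "offset cm & turn about tool z to put TCP at world wp,z with tool x heading (deg)"
    o=arm.get_obs();R=o['eef_rot'];p=o['tcp_pos']
    h=np.degrees(np.arctan2(R[1,0],R[0,0]));t=-(head-h);t=(t+180)%360-180
    return 'offset cm',(R.T@(np.r_[wp,z]-p))*100,'turn',round(t,1),'joint6',round(float(o['joints'][5]),2)
E
python3 - <<'E'
from h import *
print([ray('scene',p,.01) for p in [(198,196),(215,182),(232,165)]],[ray('side',p,.01) for p in [(467,350),(425,382),(386,415)]])
A,B,C=(.535,-.188),(.5155,-.004),(.495,.147)
print([tob(p) for p in [A,B,C]],'objs',tob((.42,-.078)),tob((.411,.082)))
a=tob(A);t=np.array([-105,-62]);u=(t-a)/np.linalg.norm(t-a)
hd=np.degrees(np.arctan2(u[1],u[0]))-9.5
print('A pre',hd,a-52*u,tow(a-52*u),'len',np.linalg.norm(t-a),go(tow(a-52*u),.1,hd))
E
```

```text
[array([ 0.5112, -0.3499]), array([ 0.4473, -0.3369]), array([ 0.3674, -0.3289])] [array([ 0.5176, -0.3488]), array([ 0.4327, -0.3383]), array([ 0.3588, -0.3326])]
[array([ -64.4877, -184.1693]), array([-114.089 ,   -5.9112]), array([-159.2301,  139.6345])] objs [-196.0658  -94.6584] [-231.35     61.6619]
A pre 98.84592234587086 [ -48.1205 -233.5263] [ 0.543  -0.2394] len 128.71125422123922 ('offset cm', array([-23.9384,  -3.1373,   9.6545]), 'turn', np.float64(-8.8), 'joint6', -0.02)
```

```bash
python3 -m creep '{"claw":[1.8,1.8,1.8,1.8,1.8,1.8,1.8,1.8,1.8,1.8],"offset":[[-3,-0.4,1.2],[-6,-0.8,2.4],[-9,-1.2,3.6],[-12,-1.6,4.8],[-15,-2,6],[-18,-2.4,7.2],[-21,-2.8,8.4],[-24,-3.1,9.6],[-24,-3.1,9.6],[-24,-3.1,9.6]],"rotation":[[0,0,-2],[0,0,-4],[0,0,-6],[0,0,-8],[0,0,-9],[0,0,-9],[0,0,-9],[0,0,-9],[0,0,-9],[0,0,-9]]}' 20
python3 - <<'E'
from h import *
A,B,C=(.535,-.188),(.5155,-.004),(.495,.147)
cv2.imwrite('pics/side1.png',imaging.get_image('side'));cv2.imwrite('pics/scene1.png',imaging.get_image('scene'))
im=cv2.imread('pics/scene1.png');
for p in [(331,233),(397,243)]: c,s=blob(im,p);print(c,s[2:],ray('scene',c,.009))
u=np.array([np.cos(np.radians(98.9)),np.sin(np.radians(98.9))])
o=arm.get_obs();print(o['t'],o['tcp_pos'],o['gripper_width'],go(np.array(A)-.052*u,.027,98.9))
E
```

```text
t: 1.1
tcp_pos: [0.5435, -0.2401, 0.1006]
eef_rot: [[-0.155, 0.988, -0.001], [0.988, 0.155, 0.001], [0.001, -0.001, -1.0]]
contact_force: [-0.2, -0.1, 0.3]
gripper_width: 0.2
grip_force: 0.0
[330.693  233.1488] [ 18  16 215] [ 0.5195 -0.0014]
[396.773  243.5568] [ 16  14 185] [0.4989 0.149 ]
1.2 [ 0.5442 -0.2392  0.1015] 0.19733001237826525 ('offset cm', array([ 0.0028, -0.1199,  7.4455]), 'turn', np.float64(0.1), 'joint6', -0.59)
```

View pics/scene1.png

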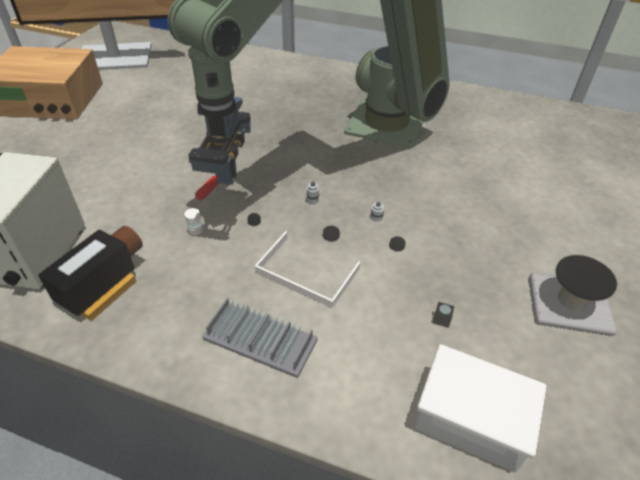

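The gripper is now at (235,170), clear of everything, and the bay's near corner shows at (287,233). The caps and both objectives are where I measured them. Next I lower behind cap A and push it.

```bash
python3 -m creep '{"claw":[1.8,1.8,1.8,1.8,1.8,1.8,1.8,1.8,1.8,1.8],"offset":[[0,0,1.5],[0,0,3],[0,0,4.5],[0,0,6],[0,0,7],[0,0,7.4],[0.5,0,7.4],[1,0,7.4],[1.5,0,7.4],[2,0,7.4]],"rotation":[[0,0,0],[0,0,0],[0,0,0],[0,0,0],[0,0,0],[0,0,0],[0,0,0],[0,0,0],[0,0,0],[0,0,0]]}'
python3 -m creep '{"claw":[1.8,1.8,1.8,1.8,1.8,1.8,1.8,1.8,1.8,1.8],"offset":[[0.5,0,0],[1.2,0,0],[2,0,0],[2.8,0,0],[3.6,0,0],[4.4,0,0],[5.2,0,0],[6,0,0],[6.6,0,0],[7,0,0]],"rotation":[[0,0,0],[0,0,0],[0,0,0],[0,0,0],[0,0,0],[0,0,0],[0,0,0],[0,0,0],[0,0,0],[0,0,0]]}'
python3 - <<'E'
from h import *
cv2.imwrite('pics/side2.png',imaging.get_image('side')[170:370,180:480].repeat(2,0).repeat(2,1));o=arm.get_obs();print(o['t'],o['tcp_pos'],tob(o['tcp_pos']),o['contact_force'])
E
```

```text
t: 2.2
tcp_pos: [0.5411, -0.2198, 0.0279]
eef_rot: [[-0.157, 0.988, 0.001], [0.988, 0.157, -0.0], [-0.001, 0.001, -1.0]]
contact_force: [0.0, -0.0, 0.6]
gripper_width: 0.197
grip_force: 0.0
t: 3.2
tcp_pos: [0.5299, -0.1505, 0.0273]
eef_rot: [[-0.157, 0.988, 0.0], [0.988, 0.157, -0.0], [-0.0, 0.0, -1.0]]
contact_force: [-0.4, 0.9, -0.2]
gripper_width: 0.198
grip_force: 0.0
3.25 [ 0.5297 -0.1502  0.0273] [ -75.9672 -147.7147] [-0.9304  0.1688  0.2157]
```

View pics/side2.png

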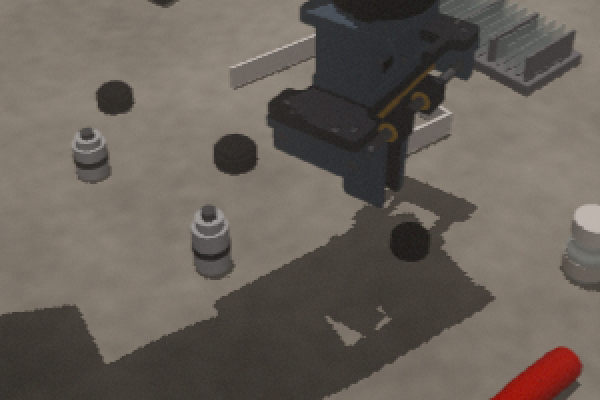

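The cap is still at crop (409,241), which is full-frame (384,290), so it hasn't moved. The fingers show beyond it at crop (375,200), so I need to check the projection.

```bash
cat >> h.py <<'E'
def proj(n,P):
    m=imaging.camera_model(n);f=240/np.tan(np.radians(m['fov_y']/2));E=m['extrinsics']
    q=E[:3,:3].T@(np.array(P)-E[:3,3]);return np.array([m['cx']-f*q[0]/q[2],m['cy']+f*q[1]/q[2]])
E
python3 - <<'E'
from h import *
o=arm.get_obs();R=o['eef_rot'];p=o['tcp_pos']
for n in ['side','scene']:
  for sy in (.009,.0225,-.009,-.0225):
    for sx in (.016,-.016):
      print(n,sx,sy,proj(n,p+R@[sx,sy,.022]))
print(ray('side',(370,272),.005))
s=imaging.get_image('side');sc=imaging.get_image('scene')
c,k=blob(s,(385,291));print(c,k)
a=cv2.resize(s[230:310,330:440],None,fx=5,fy=5,interpolation=2);b=cv2.resize(sc[160:260,210:310],(400,400),interpolation=2)
cv2.imwrite('pics/two.png',np.hstack([a[:400,:400],b]))
E
```

```text
side 0.016 0.009 [359.5635 275.0121]
side -0.016 0.009 [376.0401 282.4128]
side 0.016 0.0225 [363.8448 270.6602]
side -0.016 0.0225 [380.2293 277.9019]
side 0.016 -0.009 [353.7151 280.9571]
side -0.016 -0.009 [370.3148 288.5777]
side 0.016 -0.0225 [349.22   285.5264]
side -0.016 -0.0225 [365.9122 293.3182]
scene 0.016 0.009 [275.1446 225.1294]
scene -0.016 0.009 [261.9034 223.253 ]
scene 0.016 0.0225 [273.7208 229.0413]
scene -0.016 0.0225 [260.3782 227.1365]
scene 0.016 -0.009 [277.0081 220.0097]
scene -0.016 -0.009 [263.8998 218.1701]
scene 0.016 -0.0225 [278.3801 216.2403]
scene -0.016 -0.0225 [265.3697 214.4275]
[ 0.5542 -0.1404]
[384.4359 290.5801] [  4   4  20  20 312]
```

View pics/two.png

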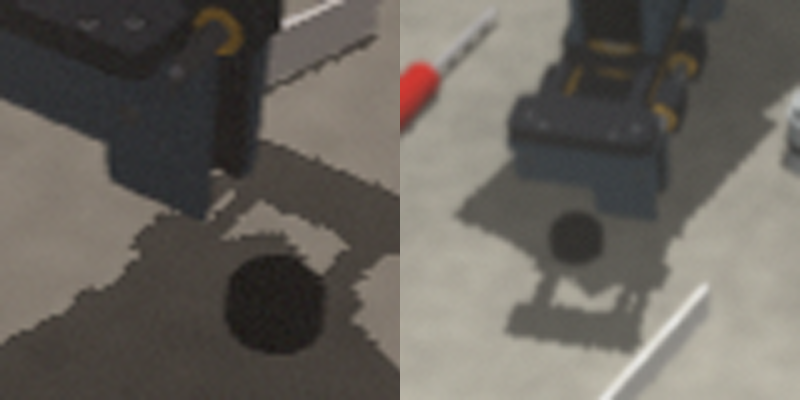

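Predicted fingertips sit 15–19 px lower than seen in both views, so the real tips are higher than the overhang implies. I'll measure that offset here and in the start pictures.

Run:
```python
from h import *
from scipy.optimize import least_squares
o=arm.get_obs();R=o['eef_rot'];p=o['tcp_pos']
obs=[('side',(-.016,-.0225),(371.6,273.6)),('side',(.016,-.0225),(351.4,267)),('scene',(.016,.0225),(273.8,214.5))]
f=lambda x:np.concatenate([proj(n,p+R@[a,b,.022]+x)-q for n,(a,b),q in obs])
r=least_squares(f,[0,0,0]);print('world shift',r.x,r.fun)
p0=np.array([.5744,0,.1964]);R0=np.array([[0,1,-.0018],[1,0,0],[0,-.0018,-1]])
for sy in (.059,.0455,-.0455,-.059):
  for sx in (.016,-.016): print(sx,sy,'side0',proj('side',p0+R0@[sx,sy,.022]),'scene0',proj('scene',p0+R0@[sx,sy,.022]))
a=cv2.resize(cv2.imread('pics/side0.png')[60:160,250:390],None,fx=4,fy=4,interpolation=2)
b=cv2.resize(cv2.imread('pics/scene0.png')[140:240,270:330],None,fx=4,fy=4,interpolation=2)
cv2.imwrite('pics/two0.png',np.hstack([a,b]))
```

```text
world shift [ 0.0006 -0.003   0.0431] [-2.3424  0.3296  0.5043 -0.7495 -2.7057  0.6242]
0.016 0.059 side0 [335.3101 136.7464] scene0 [323.0041 212.3766]
-0.016 0.059 side0 [348.8274 142.3502] scene0 [307.3102 208.452 ]
0.016 0.0455 side0 [329.9415 139.2608] scene0 [325.3213 207.983 ]
-0.016 0.0455 side0 [343.4615 144.9697] scene0 [309.7546 204.128 ]
0.016 -0.0455 side0 [291.1596 157.4245] scene0 [339.8832 180.3724]
-0.016 -0.0455 side0 [304.6384 163.9216] scene0 [325.1236 176.9408]
0.016 -0.059 side0 [284.99  160.314] scene0 [341.8984 176.5513]
-0.016 -0.059 side0 [298.4525 166.9413] scene0 [327.2516 173.1764]
```

View pics/two0.png

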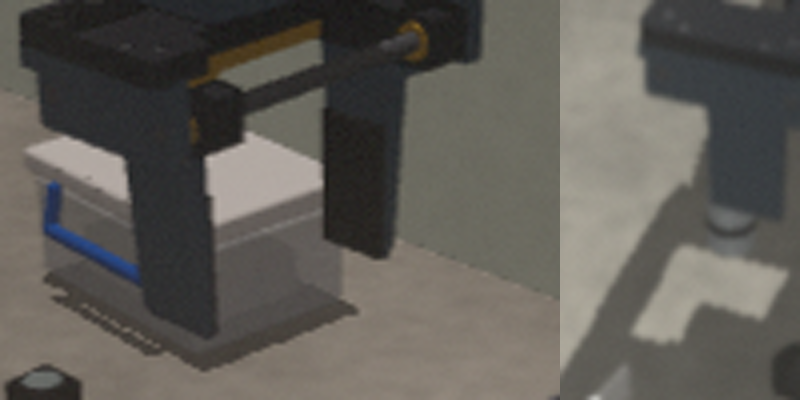

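The start picture shows the same offset, with fingertips at (304,144) against (298,167) predicted. The whole tool is about 43 mm higher than reported, so the fingers passed over the cap. I'll go back and lower until contact, watching the force.

```bash
python3 -m creep '{"claw":[1.8,1.8,1.8,1.8,1.8,1.8,1.8,1.8,1.8,1.8],"offset":[[-2,0,0],[-4,0,0],[-6,0,0],[-8,0,0],[-9,0,0],[-9,0,1],[-9,0,2],[-9,0,2.6],[-9,0,3],[-9,0,3]],"rotation":[[0,0,0],[0,0,0],[0,0,0],[0,0,0],[0,0,0],[0,0,0],[0,0,0],[0,0,0],[0,0,0],[0,0,0]]}'
python3 -m creep '{"claw":[1.8,1.8,1.8,1.8,1.8,1.8,1.8,1.8,1.8,1.8],"offset":[[0,0,0.1],[0,0,0.2],[0,0,0.3],[0,0,0.4],[0,0,0.5],[0,0,0.6],[0,0,0.7],[0,0,0.7],[0,0,0.7],[0,0,0.7]],"rotation":[[0,0,0],[0,0,0],[0,0,0],[0,0,0],[0,0,0],[0,0,0],[0,0,0],[0,0,0],[0,0,0],[0,0,0]]}'
python3 - <<'E'
from h import *
from cell import imaging
sc=imaging.get_image('scene');s=imaging.get_image('side')
cv2.imwrite('pics/two3.png',np.hstack([cv2.resize(s[230:330,340:440],(400,400),interpolation=2),cv2.resize(sc[150:250,190:290],(400,400),interpolation=2)]))
o=arm.get_obs();print(o['t'],o['tcp_pos'],o['contact_force'])
E
```

```text
t: 4.35
tcp_pos: [0.5435, -0.2392, -0.0036]
eef_rot: [[-0.157, 0.988, -0.002], [0.988, 0.157, 0.001], [0.001, -0.001, -1.0]]
contact_force: [0.6, -0.5, -0.6]
gripper_width: 0.197
grip_force: 0.0
t: 5.35
tcp_pos: [0.5441, -0.24, -0.0097]
eef_rot: [[-0.156, 0.988, 0.0], [0.988, 0.156, -0.0], [-0.0, 0.0, -1.0]]
contact_force: [-0.2, 0.5, 0.7]
gripper_width: 0.2
grip_force: 0.0
5.45 [ 0.5441 -0.24   -0.0097] [-0.7783  0.3078  0.1307]
```

View pics/two3.png

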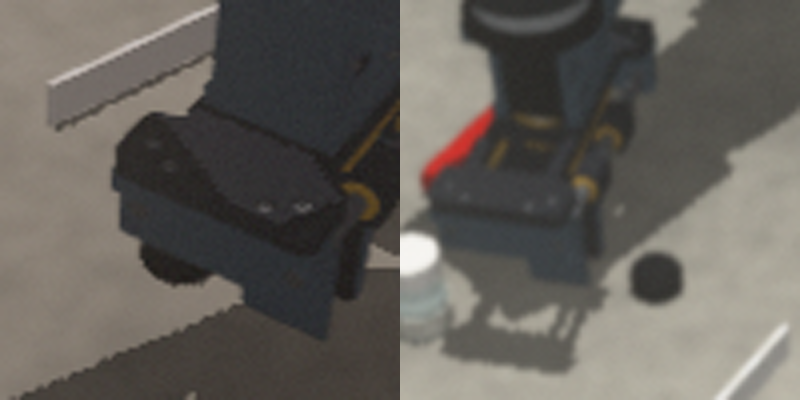

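The fingers at side (422,315) and scene (237,221) are still above the bench with no contact. Cap A is untouched at scene (254,219). I'll compute the remaining height.

Run:
```python
from h import *
o=arm.get_obs();R=o['eef_rot'];p=o['tcp_pos']
for n,(a,b),q in [('side',(-.016,-.0225),(422,315)),('side',(.016,-.0225),(401.5,305.5)),('scene',(.016,.0225),(237,221)),('scene',(-.016,.0225),(223,218.8))]:
  for z in (0,.01,.02,.03): 
    P=p+R@[a,b,.0];P[2]=z;print(n,z,proj(n,P)-q)
```

```text
side 0 [-5.1788  4.5883]
side 0.01 [-4.5175 -0.018 ]
side 0.02 [-3.8453 -4.6997]
side 0.03 [-3.1621 -9.4586]
side 0 [-3.2698  5.358 ]
side 0.01 [-2.7696  0.7755]
side 0.02 [-2.2614 -3.8805]
side 0.03 [-1.745  -8.6116]
scene 0 [-0.793   4.3104]
scene 0.01 [-1.2128  1.2015]
scene 0.02 [-1.6376 -1.9445]
scene 0.03 [-2.0675 -5.1281]
scene 0 [0.1594 4.634 ]
scene 0.01 [-0.3359  1.5244]
scene 0.02 [-0.837  -1.6219]
scene 0.03 [-1.3442 -4.8058]
```

```bash
python3 -m creep '{"claw":[1.8,1.8,1.8,1.8,1.8,1.8,1.8,1.8,1.8,1.8],"offset":[[0,0,0.1],[0,0,0.2],[0,0,0.3],[0,0,0.4],[0,0,0.5],[0,0,0.6],[0,0,0.6],[0,0,0.6],[0,0,0.6],[0,0,0.6]],"rotation":[[0,0,0],[0,0,0],[0,0,0],[0,0,0],[0,0,0],[0,0,0],[0,0,0],[0,0,0],[0,0,0],[0,0,0]]}'
```

```text
t: 6.45
tcp_pos: [0.5441, -0.24, -0.0156]
eef_rot: [[-0.156, 0.988, 0.0], [0.988, 0.156, -0.0], [-0.0, 0.0, -1.0]]
contact_force: [-0.0, -0.0, -0.1]
gripper_width: 0.197
grip_force: 0.0
```

```bash
python3 -m creep '{"claw":[1.8,1.8,1.8,1.8,1.8,1.8,1.8,1.8,1.8,1.8],"offset":[[0.7,0,0],[1.4,0,0],[2.1,0,0],[2.8,0,0],[3.5,0,0],[4.2,0,0],[4.9,0,0],[5.6,0,0],[6.2,0,0],[6.5,0,0]],"rotation":[[0,0,0],[0,0,0],[0,0,0],[0,0,0],[0,0,0],[0,0,0],[0,0,0],[0,0,0],[0,0,0],[0,0,0]]}'
python3 - <<'E'
from h import *
sc=imaging.get_image('scene');s=imaging.get_image('side')
c,k=blob(sc,(268,220),r=16);print(c,k)
cv2.imwrite('pics/two4.png',np.hstack([cv2.resize(s[230:330,310:410],(400,400),interpolation=2),cv2.resize(sc[160:260,220:320],(400,400),interpolation=2)]))
o=arm.get_obs();print(o['t'],o['tcp_pos'],o['contact_force'])
E
```

```text
t: 7.45
tcp_pos: [0.5337, -0.1752, -0.0157]
eef_rot: [[-0.157, 0.988, -0.0], [0.988, 0.157, 0.0], [0.0, -0.0, -1.0]]
contact_force: [-0.0, -0.3, -0.5]
gripper_width: 0.198
grip_force: 0.1
[262.7406 215.7089] [  0   0  25  23 347]
7.55 [ 0.5338 -0.1754 -0.0157] [-0.3572  0.2288  0.3942]
```

View pics/two4.png

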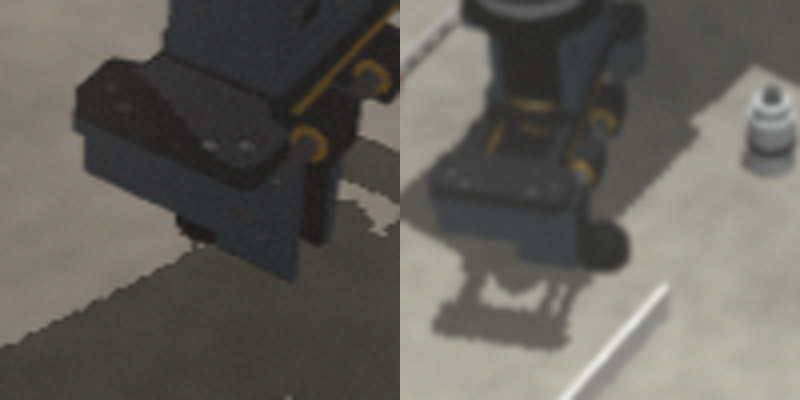

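Cap A now sits against the fingertips at scene (271,221), about 29 mm ahead of the TCP as expected, so the push works. I'll continue.

```bash
sed -i 's/BC=np.array(\[.629,-.017\])/BC=np.array([.632,-.014])/' h.py
python3 -m creep '{"claw":[1.8,1.8,1.8,1.8,1.8,1.8,1.8,1.8,1.8,1.8],"offset":[[0.9,0,0],[1.8,0,0],[2.7,0,0],[3.6,0,0],[4.5,0,0],[5.4,0,0],[6.3,0,0],[7.2,0,0],[8,0,0],[8.6,0,0]],"rotation":[[0,0,0],[0,0,0],[0,0,0],[0,0,0],[0,0,0],[0,0,0],[0,0,0],[0,0,0],[0,0,0],[0,0,0]]}'
python3 -m creep '{"claw":[1.8,1.8,1.8,1.8,1.8,1.8,1.8,1.8,1.8,1.8],"offset":[[-1,0,0],[-2,0,0],[-2.5,0,-2],[-2.5,0,-4],[-2.5,0,-6],[-2.5,0,-7.5],[-2.5,0,-7.5],[-2.5,0,-7.5],[-2.5,0,-7.5],[-2.5,0,-7.5]],"rotation":[[0,0,0],[0,0,0],[0,0,0],[0,0,0],[0,0,0],[0,0,0],[0,0,0],[0,0,0],[0,0,0],[0,0,0]]}'
python3 - <<'E'
from h import *
print('A',tow((-105,-62)),'C',tob((.498,.148)),'B',tob((.518,-.003)))
C=np.array([.498,.148]);c=tob(C);t=np.array([-112,60]);u=(t-c)/np.linalg.norm(t-c)
hd=np.degrees(np.arctan2(u[1],u[0]))-9.5
print(hd,'len',np.linalg.norm(t-c),'pre',tow(c-56*u),go(tow(c-56*u),.059,hd+180))
sc=imaging.get_image('scene');print([ (x:=blob(sc,p),ray('scene',x[0],.009)) for p in [proj('scene',(*tow((-105,-62)),.009)),(331,233),(397,243)]])
E
```

```text
t: 8.55
tcp_pos: [0.5203, -0.0901, -0.0157]
eef_rot: [[-0.157, 0.988, 0.0], [0.988, 0.157, 0.0], [0.0, 0.0, -1.0]]
contact_force: [-0.0, -0.4, -0.1]
gripper_width: 0.195
grip_force: 0.1
t: 9.55
tcp_pos: [0.5236, -0.1156, 0.0582]
eef_rot: [[-0.156, 0.988, -0.002], [0.988, 0.156, 0.0], [0.001, -0.002, -1.0]]
contact_force: [-0.1, 0.1, -0.1]
gripper_width: 0.195
grip_force: 0.0
A [ 0.5182 -0.0578] C [-158.9     137.6619] B [-114.2521   -7.9663]
-68.37223912172153 len 90.72473351375638 pre [0.4774 0.2001] ('offset cm', array([31.9035,  0.359 , -0.0528]), 'turn', np.float64(-12.6), 'joint6', -0.4)
[((array([306.3778, 226.5037]), array([  7,   8,  13,  13, 135], dtype=int32)), array([ 0.5184, -0.0615])), ((array([330.757 , 233.1028]), array([  6,   7,  17,  15, 214], dtype=int32)), array([ 0.5193, -0.0013])), ((array([396.7914, 243.5401]), array([  6,   8,  16,  14, 187], dtype=int32)), array([0.4988, 0.149 ]))]
```

```bash
python3 -m creep '{"claw":[1.8,1.8,1.8,1.8,1.8,1.8,1.8,1.8,1.8,1.8],"offset":[[4,0,0],[8,0,0],[12,0.1,0],[16,0.2,0],[20,0.2,0],[24,0.3,0],[28,0.3,0],[32,0.4,0],[32,0.4,0],[32,0.4,0]],"rotation":[[0,0,-2],[0,0,-4],[0,0,-6],[0,0,-8],[0,0,-10],[0,0,-12.6],[0,0,-12.6],[0,0,-12.6],[0,0,-12.6],[0,0,-12.6]]}'
python3 -m creep '{"claw":[1.8,1.8,1.8,1.8,1.8,1.8,1.8,1.8,1.8,1.8],"offset":[[0,0,1.5],[0,0,3],[0,0,4.5],[0,0,6],[0,0,7],[0,0,7.4],[0,0,7.4],[-0.5,0,7.4],[-1,0,7.4],[-1.5,0,7.4]],"rotation":[[0,0,0],[0,0,0],[0,0,0],[0,0,0],[0,0,0],[0,0,0],[0,0,0],[0,0,0],[0,0,0],[0,0,0]]}'
python3 - <<'E'
from h import *
o=arm.get_obs();p=o['tcp_pos'];u=-o['eef_rot'][:2,0];d=np.array([.4985,.1487])-p[:2];print(p,'along',d@u,'lat',d@[-u[1],u[0]],'push to',tow((-112,60)),(tow((-112,60))-p[:2])@u-.0316)
E
```

```text
t: 10.6
tcp_pos: [0.4777, 0.2016, 0.0588]
eef_rot: [[-0.37, 0.929, -0.001], [0.929, 0.37, -0.001], [-0.0, -0.001, -1.0]]
contact_force: [0.5, -0.3, 0.2]
gripper_width: 0.196
grip_force: 0.0
t: 11.6
tcp_pos: [0.4843, 0.1869, -0.0142]
eef_rot: [[-0.368, 0.93, 0.001], [0.93, 0.368, 0.0], [-0.0, 0.001, -1.0]]
contact_force: [0.5, 0.7, 0.1]
gripper_width: 0.201
grip_force: 0.0
[ 0.4843  0.1869 -0.0142] along 0.04071500388994254 lat -0.0008584493121149542 push to [0.5314 0.0637] 0.10030648520036307
```

```bash
python3 -m creep '{"claw":[1.8,1.8,1.8,1.8,1.8,1.8,1.8,1.8,1.8,1.8],"offset":[[-1.1,0,0.1],[-2.2,0,0.1],[-3.3,0,0.1],[-4.4,0,0.1],[-5.5,0,0.1],[-6.6,0,0.1],[-7.7,0,0.1],[-8.8,0,0.1],[-9.5,0,0.1],[-10,0,0.1]],"rotation":[[0,0,0],[0,0,0],[0,0,0],[0,0,0],[0,0,0],[0,0,0],[0,0,0],[0,0,0],[0,0,0],[0,0,0]]}'
python3 -m creep '{"claw":[1.8,1.8,1.8,1.8,1.8,1.8,1.8,1.8,1.8,1.8],"offset":[[1,0,0],[2,0,0],[2.5,0,-2],[2.5,0,-4],[2.5,0,-6],[2.5,0,-7.5],[2.5,0,-7.5],[2.5,0,-7.5],[2.5,0,-7.5],[2.5,0,-7.5]],"rotation":[[0,0,0],[0,0,0],[0,0,0],[0,0,0],[0,0,0],[0,0,0],[0,0,0],[0,0,0],[0,0,0],[0,0,0]]}'
python3 - <<'E'
from h import *
sc=imaging.get_image('scene');r=[ray('scene',blob(sc,p)[0],.009) for p in [(306,226),(331,233),proj('scene',(.531,.064,.009))]]
print(r,[tob(x) for x in r])
for x in r:
    b=tob(x);print(b,go(tow((b[0]-56,b[1])),.059,170.5))
E
```

```text
t: 12.6
tcp_pos: [0.5208, 0.0935, -0.0158]
eef_rot: [[-0.368, 0.93, 0.0], [0.93, 0.368, 0.0], [0.0, 0.0, -1.0]]
contact_force: [0.2, 0.2, 0.3]
gripper_width: 0.197
grip_force: 0.1
t: 13.6
tcp_pos: [0.5105, 0.1175, 0.0583]
eef_rot: [[-0.368, 0.93, -0.002], [0.93, 0.368, -0.0], [0.0, -0.002, -1.0]]
contact_force: [0.0, 0.2, 0.4]
gripper_width: 0.2
grip_force: 0.0
[array([ 0.5187, -0.0611]), array([0.5192, 0.0003]), array([0.5346, 0.063 ])] [array([-104.0244,  -65.1168]), array([-113.6457,   -4.5248]), array([-108.8244,   59.8952])]
[-104.0244  -65.1168] ('offset cm', array([-13.9973, -10.6281,  -0.0495]), 'turn', np.float64(-58.9), 'joint6', -0.17)
[-113.6457   -4.5248] ('offset cm', array([-8.3124, -8.3212, -0.0517]), 'turn', np.float64(-58.9), 'joint6', -0.17)
[-108.8244   59.8952] ('offset cm', array([-3.046 , -4.5801, -0.0566]), 'turn', np.float64(-58.9), 'joint6', -0.17)
```

```bash
python3 -m creep '{"claw":[1.8,1.8,1.8,1.8,1.8,1.8,1.8,1.8,1.8,1.8],"offset":[[-0.5,-0.6,0],[-1,-1.2,0],[-1.5,-1.8,0],[-2,-2.4,0],[-2.5,-3,0],[-2.7,-3.6,0],[-2.9,-4.2,0],[-3,-4.6,0],[-3,-4.6,0],[-3,-4.6,0]],"rotation":[[0,0,-7],[0,0,-14],[0,0,-21],[0,0,-28],[0,0,-35],[0,0,-42],[0,0,-49],[0,0,-56],[0,0,-59],[0,0,-59]]}'
python3 - <<'E'
from h import *
sc=imaging.get_image('scene');im=sc
print('objs scene', [ (ray('scene',p,.0)) for p in [(313,201),(378,215)]])
print(go(tow((-108.8-52,60)),-.0155,170.5),tob(arm.get_obs()['tcp_pos']))
E
```

```text
t: 14.65
tcp_pos: [0.4793, 0.0725, 0.0588]
eef_rot: [[-0.986, 0.164, -0.001], [0.164, 0.986, -0.0], [0.001, -0.0, -1.0]]
contact_force: [0.0, -0.3, -0.2]
gripper_width: 0.197
grip_force: 0.0
objs scene [array([ 0.4177, -0.0819]), array([0.4109, 0.0828])]
('offset cm', array([-0.3991, -0.0163,  7.441 ]), 'turn', np.float64(0.0), 'joint6', -1.28) [-164.7485   60.172 ]
```

```bash
python3 -m creep '{"claw":[1.8,1.8,1.8,1.8,1.8,1.8,1.8,1.8,1.8,1.8],"offset":[[0,0,1.5],[0,0,3],[0,0,4.5],[0,0,6],[0,0,7],[0,0,7.4],[-0.3,0,7.4],[-1,0,7.4],[-1.8,0,7.4],[-2.5,0,7.4]],"rotation":[[0,0,0],[0,0,0],[0,0,0],[0,0,0],[0,0,0],[0,0,0],[0,0,0],[0,0,0],[0,0,0],[0,0,0]]}'
python3 -m creep '{"claw":[1.8,1.8,1.8,1.8,1.8,1.8,1.8,1.8,1.8,1.8],"offset":[[-1.2,0,0],[-2.4,-0.1,0],[-3.6,-0.2,0],[-4.8,-0.3,0],[-6,-0.4,0],[-7.2,-0.5,0],[-8.4,-0.6,0],[-9.6,-0.6,0],[-10.6,-0.6,0],[-11.3,-0.6,0]],"rotation":[[0,0,0],[0,0,0],[0,0,0],[0,0,0],[0,0,0],[0,0,0],[0,0,0],[0,0,0],[0,0,0],[0,0,0]]}'
python3 -m creep '{"claw":[1.8,1.8,1.8,1.8,1.8,1.8,1.8,1.8,1.8,1.8],"offset":[[1,0,0],[2,0,-1],[3,0,-3],[4,0,-5],[5,0,-6.5],[6,0,-7.5],[8,0,-7.5],[10,0,-7.5],[12,0,-7.5],[14,0,-7.5]],"rotation":[[0,0,0],[0,0,0],[0,0,0],[0,0,0],[0,0,0],[0,0,0],[0,0,0],[0,0,0],[0,0,0],[0,0,0]]}'
python3 - <<'E'
from h import *
sc=imaging.get_image('scene');r=[ray('scene',blob(sc,p)[0],.009) for p in [(306,226),(331,233),proj('scene',(*tow((5,54)),.009))]]
print([tob(x) for x in r])
print(go(tow((tob(r[1])[0]-54,tob(r[1])[1])),.059,170.5))
E
```

```text
t: 15.7
tcp_pos: [0.5059, 0.0685, -0.0141]
eef_rot: [[-0.987, 0.164, 0.002], [0.164, 0.987, 0.0], [-0.002, 0.001, -1.0]]
contact_force: [-0.5, -0.4, 0.3]
gripper_width: 0.197
grip_force: 0.1
t: 16.7
tcp_pos: [0.6159, 0.044, -0.0148]
eef_rot: [[-0.987, 0.163, 0.001], [0.163, 0.987, 0.0], [-0.001, 0.0, -1.0]]
contact_force: [0.1, 0.3, 1.1]
gripper_width: 0.192
grip_force: 0.1
t: 17.7
tcp_pos: [0.4743, 0.0672, 0.0604]
eef_rot: [[-0.987, 0.163, -0.001], [0.163, 0.987, -0.0], [0.001, -0.0, -1.0]]
contact_force: [0.2, -0.4, -0.3]
gripper_width: 0.195
grip_force: 0.0
[array([-104.1509,  -65.4371]), array([-114.6074,   -6.3775]), array([10.5522, 54.4772])]
('offset cm', array([-0.4425, -5.9862,  0.1042]), 'turn', np.float64(0.1), 'joint6', -1.29)
```

C is in the bay at (10,54) mm. B is next.

```bash
python3 -m creep '{"claw":[1.8,1.8,1.8,1.8,1.8,1.8,1.8,1.8,1.8,1.8],"offset":[[-0.2,-2,0],[-0.4,-4,0],[-0.4,-6,0],[-0.4,-6,2],[-0.4,-6,4],[-0.4,-6,6],[-0.4,-6,7.2],[-0.4,-6,7.6],[-0.4,-6,7.6],[-0.4,-6,7.6]],"rotation":[[0,0,0],[0,0,0],[0,0,0],[0,0,0],[0,0,0],[0,0,0],[0,0,0],[0,0,0],[0,0,0],[0,0,0]]}'
python3 -m creep '{"claw":[1.8,1.8,1.8,1.8,1.8,1.8,1.8,1.8,1.8,1.8],"offset":[[-0.8,0,0],[-1.6,0,0],[-2.4,0,0],[-3.4,0,0],[-4.4,0,0],[-5.4,0,0],[-6.4,0,0],[-7.4,0,0],[-8.4,0,0],[-9.2,0,0]],"rotation":[[0,0,0],[0,0,0],[0,0,0],[0,0,0],[0,0,0],[0,0,0],[0,0,0],[0,0,0],[0,0,0],[0,0,0]]}'
python3 -m creep '{"claw":[1.8,1.8,1.8,1.8,1.8,1.8,1.8,1.8,1.8,1.8],"offset":[[-0.8,0,0],[-1.6,0,0],[-2.4,0,0],[-3.2,0,0],[-4,0,0],[-4.6,0,0],[-5,0,0],[-4,0,0],[-3,0,-1],[-2,0,-3]],"rotation":[[0,0,0],[0,0,0],[0,0,0],[0,0,0],[0,0,0],[0,0,0],[0,0,0],[0,0,0],[0,0,0],[0,0,0]]}'
python3 -m creep '{"claw":[1.8,1.8,1.8,1.8,1.8,1.8,1.8,1.8,1.8,1.8],"offset":[[1,0,-2],[2,0,-4],[4,0,-4.5],[6,0,-4.5],[8,0,-4.5],[10,0,-4.5],[11,0,-4.5],[11,0,-4.5],[11,0,-4.5],[11,0,-4.5]],"rotation":[[0,0,0],[0,0,0],[0,0,0],[0,0,0],[0,0,0],[0,0,0],[0,0,0],[0,0,0],[0,0,0],[0,0,0]]}'
python3 - <<'E'
from h import *
sc=imaging.get_image('scene');r=[ray('scene',blob(sc,p)[0],.009) for p in [(306,226),proj('scene',(*tow((8,-6)),.009)),proj('scene',(*tow((5,54)),.009))]]
print([tob(x) for x in r],tob(arm.get_obs()['tcp_pos']))
print(go(tow((tob(r[0])[0]-50,tob(r[0])[1])),-.0155,170.5))
E
```

```text
t: 18.75
tcp_pos: [0.471, 0.0073, -0.0152]
eef_rot: [[-0.987, 0.163, 0.001], [0.163, 0.987, 0.0], [-0.001, 0.0, -1.0]]
contact_force: [0.7, 0.5, 0.3]
gripper_width: 0.198
grip_force: 0.0
t: 19.75
tcp_pos: [0.5627, -0.008, -0.0158]
eef_rot: [[-0.987, 0.163, 0.001], [0.163, 0.987, -0.0], [-0.001, 0.0, -1.0]]
contact_force: [-0.5, 0.8, -0.2]
gripper_width: 0.193
grip_force: 0.1
t: 20.75
tcp_pos: [0.5781, -0.0108, 0.0135]
eef_rot: [[-0.987, 0.163, -0.005], [0.163, 0.987, 0.0], [0.005, -0.001, -1.0]]
contact_force: [-0.3, 0.6, 0.2]
gripper_width: 0.203
grip_force: 0.0
t: 21.75
tcp_pos: [0.4739, 0.0068, 0.0595]
eef_rot: [[-0.987, 0.163, 0.002], [0.163, 0.987, -0.0], [-0.002, 0.0, -1.0]]
contact_force: [0.1, -0.9, -0.4]
gripper_width: 0.197
grip_force: 0.0
[array([-105.6584,  -65.5412]), array([17.8296, -5.7581]), array([10.5522, 54.4772])] [-159.4959   -5.6463]
('offset cm', array([-0.3664, -5.9909,  7.4874]), 'turn', np.float64(0.1), 'joint6', -1.42)
```

B is in at (18,-6). Last is A.

```bash
python3 -m creep '{"claw":[1.8,1.8,1.8,1.8,1.8,1.8,1.8,1.8,1.8,1.8],"offset":[[-0.2,-2,0],[-0.4,-4,0],[-0.4,-6,0],[-0.4,-6,2],[-0.4,-6,4],[-0.4,-6,6],[-0.4,-6,7.2],[-0.4,-6,7.5],[-0.4,-6,7.5],[-0.4,-6,7.5]],"rotation":[[0,0,0],[0,0,0],[0,0,0],[0,0,0],[0,0,0],[0,0,0],[0,0,0],[0,0,0],[0,0,0],[0,0,0]]}'
python3 -m creep '{"claw":[1.8,1.8,1.8,1.8,1.8,1.8,1.8,1.8,1.8,1.8],"offset":[[-0.8,0,0],[-1.6,0,0],[-2.4,0,0],[-3.4,0.1,0],[-4.4,0.2,0],[-5.4,0.3,0],[-6.4,0.4,0],[-7.4,0.5,0],[-8.4,0.6,0],[-9.2,0.7,0]],"rotation":[[0,0,0],[0,0,0],[0,0,0],[0,0,0],[0,0,0],[0,0,0],[0,0,0],[0,0,0],[0,0,0],[0,0,0]]}'
python3 -m creep '{"claw":[1.8,1.8,1.8,1.8,1.8,1.8,1.8,1.8,1.8,1.8],"offset":[[-0.8,0,0],[-1.6,0,0],[-2.4,0,0],[-3.2,0,0],[-3.8,0,0],[-4.2,0,0],[-4.2,0,0],[-3.2,0,0],[-2.2,0,-1],[-1.2,0,-3]],"rotation":[[0,0,0],[0,0,0],[0,0,0],[0,0,0],[0,0,0],[0,0,0],[0,0,0],[0,0,0],[0,0,0],[0,0,0]]}'
python3 -m creep '{"claw":[1.8,1.8,1.8,1.8,1.8,1.8,1.8,1.8,1.8,1.8],"offset":[[1,0,-2],[2,0,-4],[4,0,-6],[6,0,-8],[8,0,-10],[10,0,-10],[12,0,-10],[12,0,-10],[12,0,-10],[12,0,-10]],"rotation":[[0,0,0],[0,0,0],[0,0,0],[0,0,0],[0,0,0],[0,0,0],[0,0,0],[0,0,0],[0,0,0],[0,0,0]]}'
python3 - <<'E'
from h import *
sc=imaging.get_image('scene');r=[ray('scene',blob(sc,proj('scene',(*tow(p),.009)))[0],.009) for p in [(8,-58),(18,-6),(10,54)]]
print([tob(x) for x in r])
s=imaging.get_image('side')
cv2.imwrite('pics/end.png',np.hstack([cv2.resize(s[140:320,200:400],(440,396),interpolation=2),cv2.resize(sc[170:335,180:330],(360,396),interpolation=2)]))
E
```

```text
t: 22.8
tcp_pos: [0.4677, -0.0531, -0.0156]
eef_rot: [[-0.987, 0.163, 0.001], [0.163, 0.987, -0.0], [-0.001, 0.0, -1.0]]
contact_force: [0.2, 0.2, -0.0]
gripper_width: 0.198
grip_force: 0.0
t: 23.8
tcp_pos: [0.5599, -0.0612, -0.0157]
eef_rot: [[-0.987, 0.163, 0.001], [0.163, 0.987, -0.0], [-0.001, 0.0, -1.0]]
contact_force: [-0.6, -0.5, 0.5]
gripper_width: 0.197
grip_force: 0.2
t: 24.8
tcp_pos: [0.5676, -0.0626, 0.0136]
eef_rot: [[-0.987, 0.163, -0.005], [0.163, 0.987, 0.001], [0.005, -0.0, -1.0]]
contact_force: [-0.4, 0.1, 0.6]
gripper_width: 0.195
grip_force: 0.0
t: 25.8
tcp_pos: [0.453, -0.0436, 0.1146]
eef_rot: [[-0.987, 0.163, 0.001], [0.163, 0.987, -0.0], [-0.001, 0.0, -1.0]]
contact_force: [0.3, 0.2, 0.5]
gripper_width: 0.195
grip_force: 0.0
[array([ 11.1168, -58.5733]), array([17.7377, -5.7741]), array([10.5522, 54.4772])]
```

View pics/end.png

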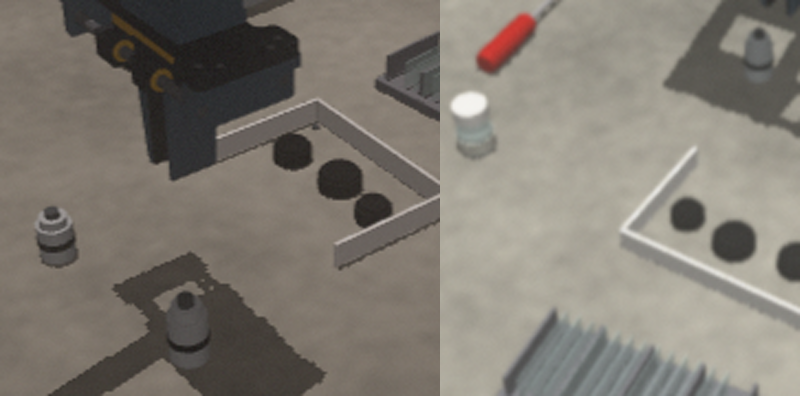

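All three caps lie flat inside the bay, at side-crop (293,150), (340,178) and (373,210). Both objectives, the vial and the screwdriver are where they were, and the gripper is clear.

```bash
python3 -c "
from cell import hand_in
print(hand_in())"
```

```text
the job is handed in; nothing more can be done
None
```

All three dust caps were pushed into the bay and lie flat and wholly inside it, no standing object was touched, and the job is handed in at about 26 s of robot time.

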